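Set the selector valve to the test port

ROBOT

A 6-joint arm with a two-finger parallel gripper is mounted at the origin on the work surface. World frame = base frame: x ahead of the robot, y to its left, z up, the work surface at z = 0. Lengths are in m, angles in degrees, forces in N, time in s.
With the tool pointing down it reaches from about 0.3 to 0.75 m from the base axis. Payload 8.5 kg.
Tool frame: the origin (TCP) lies between the finger pads; the fingertips stand env.finger_overhang ahead of it and the grasp point (between the pads) lies 2 mm behind it (env.finger_overhang is the distance from the TCP to the fingertips, in m); z points along the fingers, y is the line along which they close (so a half turn about z gives the same grasp; the last joint's range is limited). The gripper opens to 85 mm and grips with 20 to 120 N. Pads are 22 mm wide; open, the fingers measure 114 mm over their backs; the gripper's body (76 mm by 85 mm) begins 54 mm behind the grasp point. The pads swing forward as they close: fully open they stand 13 mm farther back than shut.
Start: joints at [-80.117, 21.807, 74.336, -0, 83.858, -12.336], TCP at [0.208, -0.509, 0.248] pointing down, gripper open.
Joint ranges: [-178.18, 178.18], [-50.72, 133.34], [12.68, 142.11], [-81.47, 261.47], [9.98, 163.14], [-165.26, 165.26]. Speed limits (degrees/s): [136.94, 136.94, 180, 180, 180, 180].

INTERFACE

Orientations are given as a 3x3 rotation matrix whose columns are the frame's x, y, z axes.
In Python, from rig import env gives the robot as it stands. The module is installed in compiled form; this text tells all that it offers.
- The arm moves only by the tool jog_arm, never from a script. Its arguments are lists of equal length, an entry for each row: "hand": the finger opening in m, from 0 to 0.0854; "travel": the shift along the world's x, y, z in m, a list of three; "yaw": the turn about the world's z in rad. A call has exactly 5 rows; each row shifts and turns the commanded pose from where the row before left it; what a row does not reach is not made up. A row lasts 1/8 s, in which the tool goes at most 62.5 mm and 10.7 degrees, less where a joint would pass 70% of its speed; a pose out of reach is approached as far as the arm can. A call is refused whole if a number of a shift passes 0.0625 or a number of a turn 0.188, either way. A call with a gripper value outside its range is refused whole. The fingers move at their own pace and stop on an object; "grip_force" is the grip in N (left out, the last holds). Time passes only in rows, so rows that do not move let the fingers close, or fill a call up. It gives the time, the measured TCP pose, the force, the opening and the grip force at its end, in the units of the state.
- env.observe(): the state, without advancing time (a new reading comes with each control period).
- env.get_image(name): name is "side" or "top"; returns the picture (384x512x3 uint8, red, green, blue); there is no depth.
- env.calibration(name): a dict with "fx", "fy", "cx", "cy" (pixels), "position" and "rotation" of the camera in the world. Camera axes: x right, y down, z forward; pixel columns grow to the right and rows downward; lengths in m; the calibration is good to about 2 mm. A picture is of the moment at which its call begins. calibration takes no time and is no camera call.
- env.close_job(): hands the job in; it is judged then, once.
The state is a dict: "time_s": time; "q": joint angles; "qvel": joint speeds; "joint_efforts": joint torques, N m; "position": TCP position; "tool_rot": TCP orientation; "ft_force": force on the tool from outside, world axes, zero at the start; "wrist_torque": the same for the moment, N m; "grip_width": finger opening in m; "gripper_force": force on a finger pad.
Only numpy, scipy, OpenCV 4.12 (cv2) and the standard library are available. Lean on these libraries where they do the work, as an engineer would, in place of code of your own. Each camera call takes 0.05 s, during which the arm holds its last target. There are 200 camera calls.

TASK

On the pressure test console, turn the black lever of the larger of the two selector valves until its nose points at the round stepped hose nipple beside it, not at the flat square blanking cap. Leave the lever of the smaller valve as it is, and let go when done.

Things in the scene. Friction and masses are not known exactly. Their poses are not given: they have to be found in the camera images.
- lever_hub (a point): Larger valve's lever: level black bar, 78 mm long, 16 wide, 22 high, on a post over a 148 mm round base plate. This point: on its vertical turning axis, half-way up the bar, 47 mm above the plate (36 mm under the bar, post 20 to 30 mm thick). x points to the nose (48 mm ahead; tail 30 mm behind), z up. Grip across the bar here; turns both ways, light drag 0.12 N m, stays where left.
- lever_nose (a point): Tip of the narrow nose of the larger lever, 48 mm from its turning axis, same height as lever_hub; the white line on the bar's top runs towards it. At the start the nipple is 0.6 to 1.4 rad away from it, to the left or to the right.
- nipple_top (a point): Top centre of the hose nipple: round brass stub, 20 mm foot (8 mm high) and 11 mm spigot, 20 mm high in all, on the larger valve's base plate about 62 mm from the lever's axis. Its top is 16 mm below the bar's underside, and the nose ends 4 mm short of its foot. On the plate's other side stands a flat square brass blanking cap (19 mm, 7 mm high), the wrong port.
- small_lever_nose (a point): Nose tip of the smaller valve's lever (47 mm long, 10 mm wide, base plate 92 mm across), on the same console, its axis about 190 mm from that of the larger one. It must stay as it is.

How it is judged (in metres and radians):
At the end, for the whole second after the job is handed in: The larger lever's nose points at the hose nipple within about 13 degrees (nose tip to the nipple's axis under 19 mm level distance; about 14 mm when it points straight at it), and the smaller lever has not been turned (horizontal distance between lever_nose and nipple_top below 0.019 m and distance of small_lever_nose from where it was at the start of the episode below 0.006 m); the robot touches nothing.
It fails at once if the smaller valve's lever is turned (its nose moves more than 6 mm) (distance of small_lever_nose from where it was at the start of the episode above 0.006 m).
It also fails if it takes over 32 s, if anything falls off the work surface, if the arm or the gripper's body presses on something with over 40 N, if the wrist force passes 120 N, or if a joint passes its speed limit or range.

## Working session

There is one attempt and no reset: what is moved stays moved. The work goes in short steps, Python scripts to look and compute and a tool call to move; the robot and the scene stay as the last step left them, time stands still between calls to the robot, and variables do not carry over. Pictures are saved under pics/ and viewed, at most 10 in all, crops included, and the job is handed in when it is done.

Besides the shell and the picture viewer there is one more tool, called after "Request:" in YAML: its name, and indented under it one key for each argument. jog_arm: Moves the arm, as the interface text tells. Its arguments: {"type":"object","properties":{"hand":{"type":"array"},"travel":{"type":"array"},"yaw":{"type":"array"},"grip_force":{"type":"number"}},"required":["hand","travel","yaw"]}

```bash
mkdir -p pics; python3 - <<'E'
from rig import env
import cv2
for n in("top","side"):
    cv2.imwrite(f"pics/{n}0.png",env.get_image(n)[:,:,::-1]); print(n,env.calibration(n))
print(env.observe(),env.finger_overhang)
E
```

```text
top {'fx': 429.59932247893363, 'fy': 429.59932247893363, 'cx': 261.0139719396722, 'cy': 191.55518975312853, 'position': array([0.52616809, 0.00996538, 0.8663417 ]), 'rotation': array([[ 0.01452895, -0.99890139,  0.04455251],
       [-0.99978372, -0.01384982,  0.01551434],
       [-0.01488025, -0.04476828, -0.99888657]])}
side {'fx': 495.7027552665905, 'fy': 495.7027552665905, 'cx': 258.84799674209376, 'cy': 183.44280568585617, 'position': array([0.46982872, 0.48834832, 0.68423184]), 'rotation': array([[-0.970874  , -0.16815195,  0.17067102],
       [-0.23909382,  0.72582621, -0.64498873],
       [-0.01542139, -0.66700917, -0.74488989]])}
{'time_s': 0.1, 'q': array([-8.01175916e+01,  2.18376844e+01,  7.43801432e+01,  5.93200215e-04,
        8.38574294e+01, -1.23340823e+01]), 'qvel': array([-0.01651671, -0.11349868, -0.02341445,  0.00835927,  0.06437755,
        0.01491873]), 'joint_efforts': array([ 3.44644519e-03, -4.49224091e+01, -2.31654596e+01, -1.74397856e-04,
        3.65435437e-03,  4.96828903e-06]), 'position': array([ 0.2079318 , -0.50891895,  0.24776988]), 'tool_rot': array([[ 9.25762250e-01,  3.78106083e-01, -2.15287492e-04],
       [ 3.78106033e-01, -9.25761389e-01,  1.29576000e-03],
       [ 2.90629892e-04, -1.28096720e-03, -9.99999137e-01]]), 'ft_force': array([-0.21864272, -0.25693283,  0.50109441]), 'wrist_torque': array([-0.02573424,  0.02155671, -0.00594368]), 'gripper_force': 0.0, 'grip_width': 0.08515818265219006} 0.017
```

View pics/top0.png

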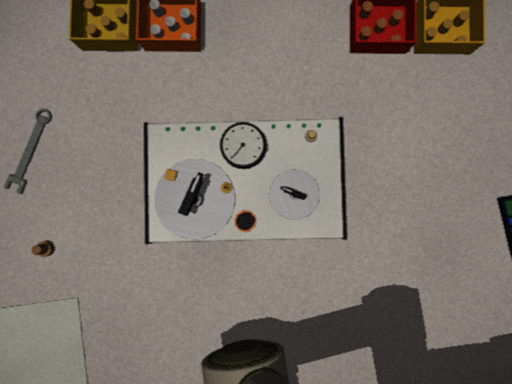

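View pics/side0.png

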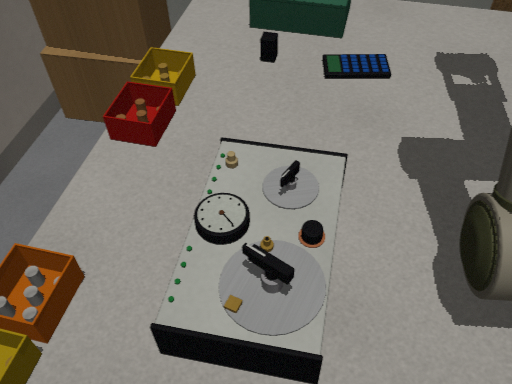

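```bash
python3 - <<'E'
import cv2
a=cv2.imread("pics/top0.png")[145:250,145:245]; b=cv2.imread("pics/side0.png")[225:335,210:335]
a=cv2.resize(a,None,fx=5.5,fy=5.5,interpolation=cv2.INTER_CUBIC);b=cv2.resize(b,None,fx=5,fy=5,interpolation=cv2.INTER_CUBIC)
cv2.imwrite("pics/ct.png",cv2.convertScaleAbs(a,alpha=1.3,beta=20));cv2.imwrite("pics/cs.png",cv2.convertScaleAbs(b,alpha=1.3,beta=20))
E
```

```text
(no output)
```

View pics/ct.png

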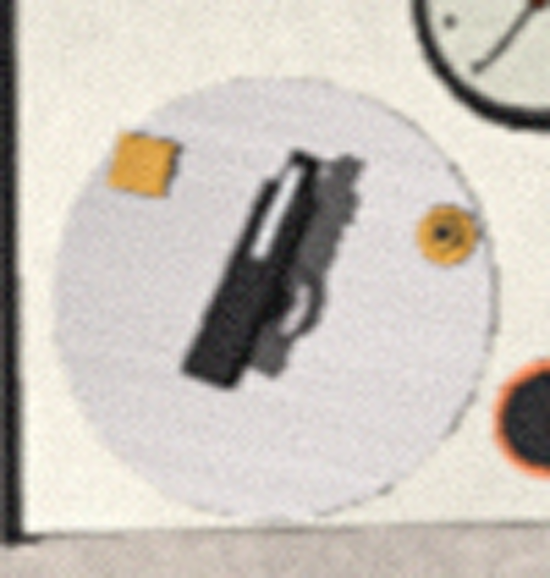

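View pics/cs.png

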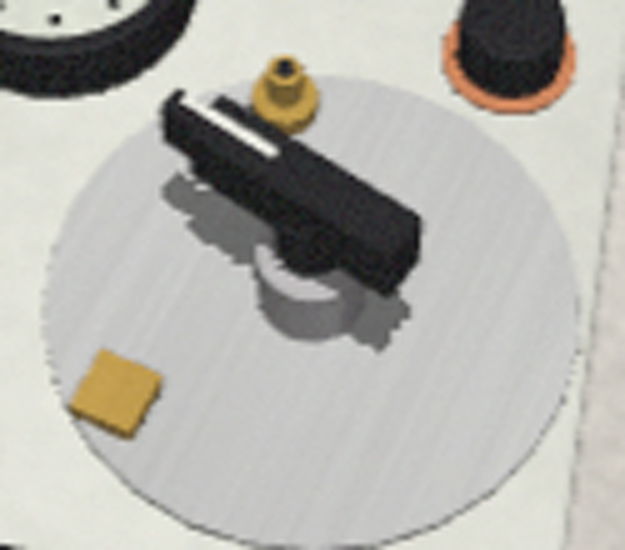

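The larger valve is on the left in the top view. In the top crop the plate centre is about (276,298), the nipple (447,236), the cap (143,164), the nose tip (306,157) and the tail (211,378). In the side crop the nipple top is (285,68), the cap (115,392), the nose (172,100) and the tail (402,248).

```bash
cat > h.py <<'E'
import numpy as np
from rig import env
C={n:env.calibration(n) for n in("top","side")}
def ray(n,u,v):
    c=C[n]; return c["position"],c["rotation"]@np.array([(u-c["cx"])/c["fx"],(v-c["cy"])/c["fy"],1])
def atz(n,u,v,z):
    p,d=ray(n,u,v); return p+d*(z-p[2])/d[2]
def tri(a,b):
    p,d=ray("top",*a);q,e=ray("side",*b)
    s=np.linalg.lstsq(np.c_[d,-e],q-p,rcond=None)[0]
    x,y=p+s[0]*d,q+s[1]*e
    return (x+y)/2,np.linalg.norm(x-y)
ct=lambda u,v:(145+u/5.5,145+v/5.5)
cs=lambda u,v:(210+u/5,225+v/5)
E
python3 - <<'E'
from h import *
np.set_printoptions(precision=4,suppress=True)
P={"nip":((444,234),(285,68)),"cap":((143,164),(117,389)),"nose":((306,157),(172,98)),"tail":((211,378),(404,248)),"plate":((276,298),(311,300))}
for k,(a,b) in P.items(): print(k,*tri(ct(*a),cs(*b)))
for zp in (.065,.075,.085):
    c=atz("top",*ct(276,298),zp);n=atz("top",*ct(447,236),zp+.008);k=atz("top",*ct(143,164),zp+.007)
    t=atz("top",*ct(306,157),zp+.058);u=atz("top",*ct(211,378),zp+.058)
    print(zp,c,np.linalg.norm((n-c)[:2]),np.linalg.norm((t-u)[:2]),t,u,u+(t-u)*30/78,n)
    f=lambda v:np.arctan2(v[1],v[0]); print("yaw lever",f(t-u),"nip",f(n-c),"cap",f(k-c))
    print("side",atz("side",*cs(311,305),zp),atz("side",*cs(285,68),zp+.02),atz("side",*cs(172,98),zp+.058),atz("side",*cs(404,248),zp+.058))
E
```

```text
nip [0.5665 0.0849 0.1023] 0.0001197058455545843
cap [0.5888 0.1865 0.0879] 0.0006616171982767782
nose [0.588  0.1249 0.1363] 0.00014325675266384274
tail [0.519  0.1536 0.1325] 0.0002448425220902498
plate [0.5455 0.143  0.0784] 0.0001627574642371718
0.065 [0.5459 0.1453 0.065 ] 0.06242386695551385 0.07579484555072576 [0.5892 0.127  0.123 ] [0.519  0.1555 0.123 ] [0.546  0.1445 0.123 ] [0.5674 0.0867 0.073 ]
yaw lever -0.386068492642368 nip -1.219315310977675 cap 0.7894536393546479
side [0.5468 0.1369 0.065 ] [0.5693 0.0728 0.085 ] [0.5908 0.116  0.123 ] [0.5197 0.1479 0.123 ]
0.075 [0.5457 0.1436 0.075 ] 0.06165215623672879 0.07477519543066068 [0.5884 0.1254 0.133 ] [0.5191 0.1536 0.133 ] [0.5457 0.1427 0.133 ] [0.5669 0.0857 0.083 ]
yaw lever -0.38606849264236814 nip -1.2194482946393232 cap 0.7893103599481287
side [0.5455 0.1426 0.075 ] [0.5676 0.0798 0.095 ] [0.5887 0.1226 0.133 ] [0.5188 0.1539 0.133 ]
0.085 [0.5454 0.1419 0.085 ] 0.060880446635881616 0.07375554531059546 [0.5875 0.1238 0.143 ] [0.5192 0.1516 0.143 ] [0.5455 0.1409 0.143 ] [0.5664 0.0848 0.093 ]
yaw lever -0.3860684926423678 nip -1.2195846496574276 cap 0.7891633221264648
side [0.5443 0.1483 0.085 ] [0.566  0.0867 0.105 ] [0.5865 0.1293 0.143 ] [0.5179 0.16   0.143 ]
```

Request:
jog_arm:
  hand: [0.085,0.085,0.085,0.085,0.085]
  travel:
    - [0.0225,0.0434,0]
    - [0.0225,0.0434,0]
    - [0.0225,0.0434,0]
    - [0.0225,0.0434,0]
    - [0.0225,0.0434,0]
  yaw: [0.158,0.158,0.158,0.158,0.158]

```text
time_s: 0.72
position: [0.3209, -0.2906, 0.2481]
tool_rot: [[0.378, 0.926, -0.0], [0.926, -0.378, 0.0], [0.0, -0.0, -1.0]]
ft_force: [1.5, -0.4, -0.1]
grip_width: 0.0854
gripper_force: 0.0
```

Request:
jog_arm:
  hand: [0.085,0.085,0.085,0.085,0.085]
  travel:
    - [0.0225,0.0434,0]
    - [0.0225,0.0434,0]
    - [0.0225,0.0434,0]
    - [0.0225,0.0434,0]
    - [0.0225,0.0434,0]
  yaw: [0.158,0.158,0.158,0.158,0.158]

```text
time_s: 1.35
position: [0.4334, -0.0736, 0.2482]
tool_rot: [[-0.391, 0.92, -0.0], [0.92, 0.391, 0.0], [0.0, -0.0, -1.0]]
ft_force: [0.8, -0.8, 0.4]
grip_width: 0.085
gripper_force: 0.0
```

Request:
jog_arm:
  hand: [0.085,0.085,0.085,0.085,0.085]
  travel:
    - [0.0225,0.0434,0]
    - [0.0225,0.0434,0]
    - [0.0225,0.0434,0]
    - [0.0225,0.0434,0]
    - [0.0225,0.0434,0]
  yaw: [0.158,0.158,0.158,0.158,0.158]

```text
time_s: 1.98
position: [0.5459, 0.1435, 0.248]
tool_rot: [[-0.929, 0.37, -0.001], [0.37, 0.929, -0.0], [0.001, -0.0, -1.0]]
ft_force: [0.9, -0.4, 0.6]
grip_width: 0.0851
gripper_force: 0.0
```

Request:
jog_arm:
  hand: [0.085,0.085,0.085,0.085,0.085]
  travel:
    - [0,0,0]
    - [0,0,0]
    - [0,0,-0.02]
    - [0,0,-0.02]
    - [0,0,0]
  yaw: [0,0,0,0,0]

```text
time_s: 2.6
position: [0.5447, 0.1407, 0.2075]
tool_rot: [[-0.926, 0.377, -0.003], [0.377, 0.926, -0.0], [0.002, -0.001, -1.0]]
ft_force: [0.0, -0.3, 1.3]
grip_width: 0.0851
gripper_force: 0.0
```

Request:
jog_arm:
  hand: [0.085,0.085,0.085,0.085,0.085]
  travel:
    - [0.0008,0.0015,-0.025]
    - [0,0,-0.025]
    - [0,0,-0.02]
    - [0,0,0]
    - [0,0,0]
  yaw: [0,0,0,0,0]

```text
time_s: 3.22
position: [0.5469, 0.1431, 0.1398]
tool_rot: [[-0.927, 0.375, 0.002], [0.375, 0.927, 0.0], [-0.002, 0.001, -1.0]]
ft_force: [0.1, 0.2, -0.3]
grip_width: 0.0849
gripper_force: 0.0
```

Request:
jog_arm:
  hand: [0.05,0.04,0.03,0.02,0.01]
  travel:
    - [0,0,0]
    - [0,0,0]
    - [0,0,0]
    - [0,0,0]
    - [0,0,0]
  yaw: [0,0,0,0,0]
  grip_force: 30

```text
time_s: 3.85
position: [0.5464, 0.1436, 0.1386]
tool_rot: [[-0.927, 0.374, 0.001], [0.374, 0.927, 0.0], [-0.0, 0.001, -1.0]]
ft_force: [-0.3, 0.9, 2.7]
grip_width: 0.0175
gripper_force: 29.2
```

Request:
jog_arm:
  hand: [0.005,0.005,0.005,0.005,0.005]
  travel:
    - [0,0,0]
    - [0,0,0]
    - [0,0,0]
    - [0,0,0]
    - [0,0,0]
  yaw: [0,0,0,0,0]

```text
time_s: 4.47
position: [0.5464, 0.1435, 0.1385]
tool_rot: [[-0.927, 0.374, 0.0], [0.374, 0.927, 0.0], [-0.0, 0.0, -1.0]]
ft_force: [-0.5, 3.3, 5.4]
grip_width: 0.0174
gripper_force: 29.4
```

Request:
jog_arm:
  hand: [0.005,0.005,0.005,0.005,0.005]
  travel:
    - [0,0,0]
    - [0,0,0]
    - [0,0,0]
    - [0,0,0]
    - [0,0,0]
  yaw: [-0.08,-0.08,-0.08,-0.08,-0.08]

```text
time_s: 5.1
position: [0.5462, 0.1431, 0.1385]
tool_rot: [[-0.707, 0.708, -0.0], [0.708, 0.707, -0.001], [-0.0, -0.001, -1.0]]
ft_force: [-2.3, 0.9, 7.4]
grip_width: 0.0178
gripper_force: 29.6
```

Request:
jog_arm:
  hand: [0.005,0.005,0.005,0.005,0.005]
  travel:
    - [0,0,0]
    - [0,0,0]
    - [0,0,0]
    - [0,0,0]
    - [0,0,0]
  yaw: [-0.11,-0.11,-0.11,-0.11,0]

```text
time_s: 5.72
position: [0.5457, 0.1429, 0.1385]
tool_rot: [[-0.339, 0.941, -0.001], [0.941, 0.339, -0.001], [-0.001, -0.002, -1.0]]
ft_force: [-4.0, -0.9, 7.4]
grip_width: 0.0174
gripper_force: 29.7
```

Request:
jog_arm:
  hand: [0.005,0.02,0.05,0.085,0.085]
  travel:
    - [0,0,0]
    - [0,0,0]
    - [0,0,0]
    - [0,0,0]
    - [0,0,0]
  yaw: [0,0,0,0,0]

```text
time_s: 6.35
position: [0.5463, 0.1433, 0.1382]
tool_rot: [[-0.34, 0.94, -0.0], [0.94, 0.34, -0.0], [-0.0, -0.0, -1.0]]
ft_force: [-0.5, 0.1, -0.2]
grip_width: 0.0733
gripper_force: 0.0
```

Request:
jog_arm:
  hand: [0.085,0.085,0.085,0.085,0.085]
  travel:
    - [0,0,0]
    - [0,0,0.01]
    - [0,0,0.03]
    - [0,0,0.04]
    - [0,0,0.05]
  yaw: [0,0,0,0,0]

```text
time_s: 6.98
position: [0.5459, 0.1433, 0.2699]
tool_rot: [[-0.34, 0.94, -0.001], [0.94, 0.34, -0.0], [0.0, -0.001, -1.0]]
ft_force: [1.0, -0.1, -0.4]
grip_width: 0.0852
gripper_force: 0.0
```

Request:
jog_arm:
  hand: [0.085,0.085,0.085,0.085,0.085]
  travel:
    - [-0.03,-0.03,0.03]
    - [-0.04,-0.04,0]
    - [-0.04,-0.04,0]
    - [-0.04,-0.04,0]
    - [0,0,0]
  yaw: [0,0,0,0,0]

```text
time_s: 7.6
position: [0.3946, -0.0081, 0.2994]
tool_rot: [[-0.336, 0.942, 0.002], [0.942, 0.336, -0.001], [-0.001, 0.001, -1.0]]
ft_force: [-0.2, 0.1, 0.4]
grip_width: 0.0852
gripper_force: 0.0
```

```bash
python3 - <<'E'
from rig import env
import cv2,numpy as np
a=env.get_image("top")[:,:,::-1][100:250,140:350];b=env.get_image("side")[:,:,::-1][130:380,150:360]
cv2.imwrite("pics/t1.png",cv2.resize(a,None,fx=3.8,fy=3.8,interpolation=2))
cv2.imwrite("pics/s1.png",cv2.resize(b,None,fx=2.4,fy=2.4,interpolation=2))
E
```

```text
(no output)
```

View pics/t1.png

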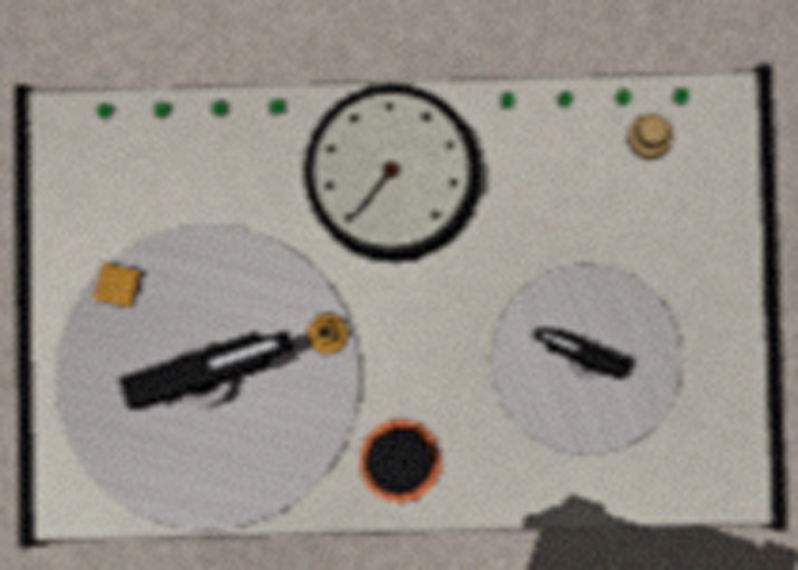

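View pics/s1.png

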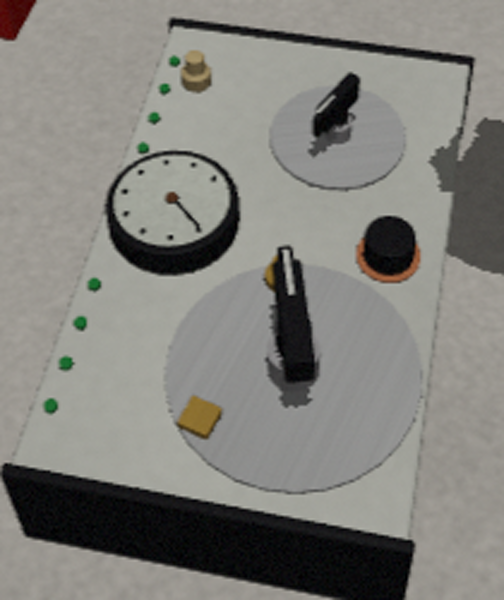

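The top view shows the lever's nose at (290,340), pointing at the nipple at (327,333) within about 2°. The smaller lever looks unchanged and the gripper is clear of everything.

```bash
python3 -c "
from rig import env
print(env.close_job())"
```

```text
the job is handed in; nothing more can be done
None
```

The larger valve's lever now points at the hose nipple to within about 2° by the last top picture; the smaller lever looks unmoved, the gripper has let go and is clear, and the job is handed in (no verdict was returned).

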